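First in, first out: restock the green wood-stain lane

TASK

Restock the green wood-stain lane of the bench rack first-in-first-out: first bring the old green tin that stands at the back of its lane forward, up close to the yellow front stop, then stand the new green tin from the bench behind it in the same lane. Both must stand upright on the rack floor between their rails; leave the red tins and the amber jar where they are.

Things in the scene. Friction and masses are not known exactly. Their poses are not given: they have to be found in the camera images.
- rack: Fixed low wooden rack, 214 (x) by 206 (y) mm, two open-topped lanes, either may be the green one. Origin: centre of its underside; +x runs from the yellow front stop (robot side) to the back, z up. Floor top 12 mm up; rails and stops 26 mm high. Lane centres at y = +53 and -53 mm; a lane is 76 mm wide, 190 mm long inside (x -95 to +95). Middle rail 30 mm wide, outer rails and stops 12 mm.
- old_center (a point): Round metal tin, 56 mm diameter, 90 mm tall, about 0.26 kg, standing upright; green with a white stripe and a green lid. The old stock: it stands on the rack floor in the rear half of one lane. This point is its centre, 45 mm above its underside; z is up along its axis, its yaw means nothing.
- new_center (a point): Round metal tin, 56 mm diameter, 90 mm tall, about 0.26 kg, standing upright; looks just like the old green tin. The new stock: it stands on the bench to the right of the rack (-y side). This point is its centre, 45 mm above its underside; z is up along its axis, its yaw means nothing.
- rack_red_center (a point): Round metal tin, 56 mm diameter, 90 mm tall, about 0.26 kg, standing upright; red with a white stripe and a red lid; stands in the rear half of the other lane. To be left alone. This point is its centre, 45 mm above its underside; z is up along its axis, its yaw means nothing.
- bench_red_center (a point): Round metal tin, 56 mm diameter, 90 mm tall, about 0.26 kg, standing upright; red, same as the one in the rack; stands on the bench. To be left alone. This point is its centre, 45 mm above its underside; z is up along its axis, its yaw means nothing.
- jar_center (a point): Amber glass jar with a black cap and a paper label, 60 mm diameter, 85 mm tall, on the bench. To be left alone. This point is its centre, 42.5 mm above its underside.
Mind the look-alikes: they are no part of the job. Leave any purple look-alike of the part that bears old_center alone.

How it is judged:
By the outcome, as a careful person would: the job done as asked, in the order asked, and still so for the second after the job is handed in, with the robot touching nothing.
It also fails if it takes over 53 s, if anything falls off the work surface, if the arm or the gripper's body presses on something with over 40 N, if the wrist force passes 120 N, or if a joint passes its speed limit or range.

ROBOT

A 6-joint arm with a two-finger parallel gripper is mounted at the origin on the work surface. World frame = base frame: x ahead of the robot, y to its left, z up, the work surface at z = 0. Lengths are in m, angles in rad, forces in N, time in s.
With the tool pointing down it reaches from about 0.35 to 0.975 m from the base axis. Payload 4.9 kg.
Tool frame: the origin (TCP) lies at the very end of the fingers, on their centre line; the grasp point (between the pads) lies 19 mm behind it; z points along the fingers, y is the line along which they close (so a half turn about z gives the same grasp; the last joint's range is limited). The gripper opens to 85 mm and grips with 20 to 120 N. Pads are 22 mm wide; open, the fingers measure 114 mm over their backs; the gripper's body (76 mm by 85 mm) begins 54 mm behind the grasp point. The pads swing forward as they close: fully open they stand 13 mm farther back than shut.
Start: joints at [1.059, 0.053, 1.613, -0, 1.476, -0.119], TCP at [0.239, 0.577, 0.199] pointing down, gripper open.
Joint ranges: [-3.01, 3.01], [-1.01, 2.22], [0.06, 2.58], [-1.02, 4.17], [0.09, 2.62], [-3.14, 3.14]. Speed limits (rad/s): [2.57, 2.57, 3.14, 3.14, 3.14, 3.14].

INTERFACE

Orientations are given as a unit quaternion [w, x, y, z].
In Python, from plant import state, optics, ticket, nets gives the robot as it stands. The module is installed in compiled form; this text tells all that it offers.
- The arm moves only by the shell command python3 -m inch 'ROWS' [OPENING]. ROWS is JSON, a list of rows, each an object of numbers: "dx", "dy", "dz": the shift along the tool's x, y, z as a fraction of full scale; "rx", "ry", "rz": the turn, a rotation vector about the tool's x, y, z as a fraction of full scale. In form: [{"dx": .., "dy": .., "dz": .., "rx": .., "ry": .., "rz": ..}, ...]. A call has 1 to 5 rows; each row is the pose to reach, as a shift and turn from the pose commanded when the call began, along the tool's axes at that moment; what a row does not reach only later rows make up. Full scale, the value 1, is 0.8 m for a shift and 1.5 rad for a turn. A row lasts 1/10 s, in which the tool goes at most 50 mm and 8.59 degrees, less where a joint would pass 70% of its speed; a pose out of reach is approached as far as the arm can. A call with a number of a shift or a turn outside -1 to 1 is refused whole. A call with a gripper value outside its range is refused whole. OPENING is the opening, from -1 (shut) to 1 (fully open), set as the call begins (- or left out, the last holds). The fingers move at their own pace and stop on an object; the grip force is fixed at half the most. Time passes only in rows, so rows that repeat a pose let the fingers close. It gives the time, the measured TCP pose, the force, the opening and the grip force at its end, in the units of the state.
- state(): the state, without advancing time (a new reading comes with each control period).
- optics.grab_frame(name): name is "scene" or "top" or "wrist"; returns the picture (384x512x3 uint8, red, green, blue); there is no depth.
- optics.camera_info(name): a dict with "fx", "fy", "cx", "cy" (pixels), "R" (3x3) and "t" (3): a world point X has camera coordinates R X + t. Camera axes: x right, y down, z forward; pixel columns grow to the right and rows downward; lengths in m; the calibration is good to about 2 mm. A picture is of the moment at which its call begins: read the wrist's pose just before it. camera_info takes no time and is no camera call; for the wrist camera it gives the pose at the moment of the call.
- ticket.job_done(): hands the job in; it is judged then, once.
Trained networks look in the newest picture that a camera, given by its name, has taken for a name from the list of things; names that differ only in an ending like _2 or _b are one class to them, and where a whole thing is asked for, a point or a joint stands for the part that bears it (a point fixed in the world has none). Each returns a list of dicts, best first, with "confidence" (0 to 1); they miss things now and then, are a little off and sometimes report something else, mostly with a low value. They report only what shows in the picture. A call takes as long as a camera call. They do not tell look-alikes from the thing itself.
- nets.boxes_of(camera, name): "bbox" ([centre column, centre row, width, height] in pixels, round what is visible of it).
- nets.outline_of(camera, name): "pixels" (384x512 bool, what is visible of it) and "bbox" ([centre column, centre row, width, height] in pixels, round what is visible of it).
The state is a dict: "time": time; "joint_pos": joint angles; "joint_vel": joint speeds; "joint_efforts": joint torques, N m; "tool_pos": TCP position; "tool_rot": TCP orientation; "contact_force": force on the tool from outside, world axes, zero at the start; "ft_torque": the same for the moment, N m; "gripper_width": opening from 0.0 (shut) to 1.0 (fully open); "grasp_force": force on a finger pad.
Only numpy, scipy, OpenCV 4.12 (cv2) and the standard library are available. Lean on these libraries where they do the work, as an engineer would, in place of code of your own. Each camera call takes 0.05 s, during which the arm holds its last target. There are 200 camera calls.

## Working session

There is one attempt and no reset: what is moved stays moved. The work goes in short steps, Python scripts to look and compute and a shell command to move; the robot and the scene stay as the last step left them, time stands still between calls to the robot, and variables do not carry over. Pictures are saved under pics/ and viewed, at most 10 in all, crops included, and the job is handed in when it is done.

```bash
mkdir -p pics; python3 - <<'E'
from plant import state,optics,nets
import cv2,numpy as np
for c in("scene","top"):
    im=optics.grab_frame(c); cv2.imwrite(f"pics/{c}0.png",im[:,:,::-1])
    for n in("rack","old_center","rack_red_center","jar_center"):
        print(c,n,[(np.round(d["bbox"]).tolist(),round(d["confidence"],2)) for d in nets.boxes_of(c,n)])
    i=optics.camera_info(c);print({k:np.round(v,4).tolist() for k,v in i.items()})
s=state();print(s["time"],s["tool_pos"],s["tool_rot"],s["gripper_width"])
E
```

```text
scene rack [([327.0, 211.0, 122.0, 89.0], 0.65)]
scene old_center [([306.0, 259.0, 30.0, 49.0], 0.9), ([298.0, 196.0, 29.0, 44.0], 0.81)]
scene rack_red_center [([337.0, 212.0, 32.0, 45.0], 0.76)]
scene jar_center [([207.0, 189.0, 24.0, 45.0], 0.97)]
{'fx': 477.6062, 'fy': 477.6062, 'cx': 256.2871, 'cy': 189.7802, 'R': [[-0.3625, 0.9318, 0.0187], [0.6057, 0.2509, -0.7551], [-0.7083, -0.2624, -0.6554]], 't': [0.2559, -0.308, 1.5465]}
top rack [([203.0, 224.0, 107.0, 110.0], 0.73)]
top old_center [([230.0, 205.0, 26.0, 31.0], 0.86), ([202.0, 133.0, 24.0, 35.0], 0.68)]
top rack_red_center []
top jar_center [([327.0, 184.0, 29.0, 34.0], 0.86)]
{'fx': 398.5973, 'fy': 398.5973, 'cx': 259.5667, 'cy': 189.7426, 'R': [[0.0094, -1.0, -0.0011], [-0.9851, -0.0091, -0.1718], [0.1717, 0.0027, -0.9851]], 't': [-0.0216, 0.6071, 0.8241]}
0.5 [0.23919414 0.57738937 0.19940518] [-4.71609662e-06  1.95114502e-01  9.80780470e-01 -4.75834587e-06] 1.0025756074812655
```

View pics/scene0.png

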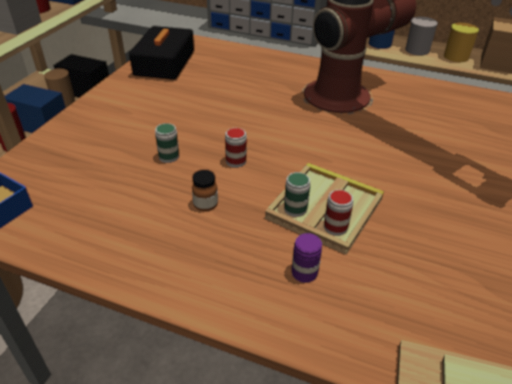

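View pics/top0.png

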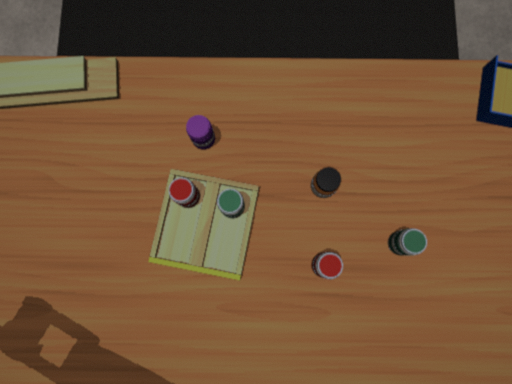

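Top view: old green tin lid (230,202) in the right lane, new green tin lid (413,241), red tins (182,190) and (330,265), jar (328,180), purple (200,128). The yellow front stop runs along (150,262)-(240,277).

```bash
cat > h.py <<'E'
import numpy as np,cv2
from plant import state,optics,nets
def ray(c,uv,z,i=None):
    i=i or optics.camera_info(c);R=np.array(i["R"]);t=np.array(i["t"])
    d=R.T@np.array([(uv[0]-i["cx"])/i["fx"],(uv[1]-i["cy"])/i["fy"],1]);o=-R.T@t
    return o+d*(z-o[2])/d[2]
def blobs(im,hlo,hhi,smin=90,amin=60):
    h=cv2.cvtColor(im,cv2.COLOR_RGB2HSV);m=cv2.inRange(h,(hlo,smin,40),(hhi,255,255))
    n,l,s,c=cv2.connectedComponentsWithStats(m)
    return [(c[k].round(1).tolist(),s[k].tolist()) for k in range(1,n) if s[k,4]>amin]
E
python3 - <<'E'
from h import *
im=cv2.imread("pics/top0.png")[:,:,::-1].copy()
for n,a in(("green",(65,95)),("red",(173,180)),("yel",(26,31,190,40))):
    for c,s in blobs(im,*a):
        print(n,c,s,*[np.round(ray("top",c,z)[:2],3) for z in((.026,) if n=="yel" else(.09,.102))])
i=optics.camera_info("top");R=np.array(i["R"]);t=np.array(i["t"])
K=np.array([[i["fx"],0,i["cx"]],[0,i["fy"],i["cy"]],[0,0,1]])
# rectified plane z=.026, 2px/mm, col = (y0-y), row=(x0-x)
P=K@np.c_[R[:,0],R[:,1],R[:,2]*.026+t]
x0,y0=.72,.32
A=np.array([[0,-.0005,x0],[-.0005,0,y0],[0,0,1]])
w=cv2.warpPerspective(im,P@A,(700,600),flags=cv2.WARP_INVERSE_MAP|cv2.INTER_LINEAR)
cv2.imwrite("pics/rect.png",w[:,:,::-1])
E
```

```text
green [229.4, 200.5] [220, 191, 20, 20, 319] [0.577 0.047] [0.576 0.046]
green [414.4, 241.1] [404, 231, 21, 21, 326] [ 0.496 -0.336] [ 0.496 -0.331]
```

View pics/rect.png

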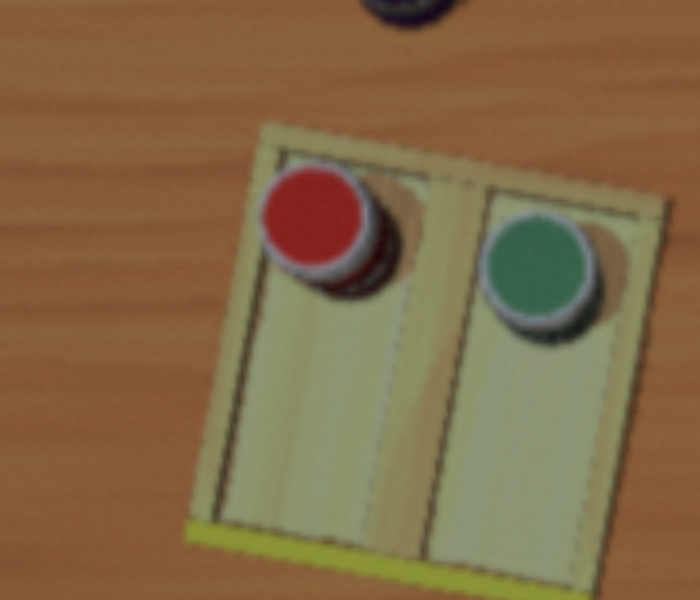

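Rack corners in the rectified view (back-left 262,122; back-right 668,202; front-left 186,542) give centre (.534,.107) and yaw about -10.7°. The old tin is in the right lane (rectified 538,265).

```bash
cat >> h.py <<'E'
from scipy.spatial.transform import Rotation as Ro
A=np.deg2rad(-10.7);UX=np.array([np.cos(A),np.sin(A)]);UY=np.array([-np.sin(A),np.cos(A)]);C=np.array([.534,.107])
def lane(x,y=-.053): return C+x*UX+y*UY
def inrack(p): d=np.asarray(p)[:2]-C;return d@UX,d@UY
def go(p,ydir=np.pi/2+A):
    s=state();q=s["tool_rot"];R0=Ro.from_quat([q[1],q[2],q[3],q[0]])
    y=np.array([np.cos(ydir),np.sin(ydir),0]);z=np.array([0,0,-1.]);R1=Ro.from_matrix(np.c_[np.cross(y,z),y,z])
    d=R0.inv().apply(np.array(p)-s["tool_pos"]);r=(R0.inv()*R1).as_rotvec()
    print("row",(d/.8).round(4),(r/1.5).round(4),"mm",np.round(d*1000))
E
python3 -c "
from h import *
go([.576,.046,.20])"
```

```text
row [-0.6432 -0.4525 -0.0007] [-0.     -0.     -0.1373] mm [-515. -362.   -1.]
```

```bash
python3 -m inch '[{"dx":-0.051,"dy":-0.0359},{"dx":-0.102,"dy":-0.0718},{"dx":-0.153,"dy":-0.1077},{"dx":-0.204,"dy":-0.1436},{"dx":-0.255,"dy":-0.1795}]' 1
python3 -m inch '[{"dx":-0.051,"dy":-0.0359},{"dx":-0.102,"dy":-0.0718},{"dx":-0.153,"dy":-0.1077},{"dx":-0.204,"dy":-0.1436},{"dx":-0.255,"dy":-0.1795}]'
python3 -m inch '[{"dx":-0.133,"dy":-0.0935,"rz":-0.1373},{"dx":-0.133,"dy":-0.0935,"rz":-0.1373},{"dx":-0.133,"dy":-0.0935,"rz":-0.1373},{"dx":-0.133,"dy":-0.0935,"rz":-0.1373},{"dx":-0.133,"dy":-0.0935,"rz":-0.1373}]'
python3 - <<'E'
from h import *
go([.576,.046,.20])
i=optics.camera_info("wrist");im=optics.grab_frame("wrist");cv2.imwrite("pics/w1.png",im[:,:,::-1])
for c,s in blobs(im,65,95): print(c,s,ray("wrist",c,.102,i))
E
```

```text
row [-0.6432 -0.4525 -0.0007] [-0.     -0.     -0.1373] mm [-515. -362.   -1.]validation failed for argument at $[0]...
validation failed for argument at $[0]...
validation failed for argument at $[0]...
```

View pics/w1.png

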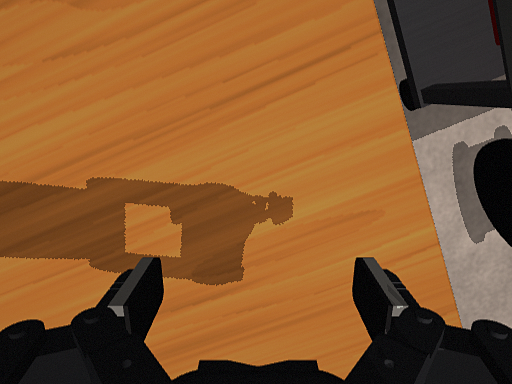

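The calls were refused (every key is needed in a row); the picture shows only the bench at the start pose. Repeating with complete rows.

```bash
python3 -m inch '[{"dx":-0.051,"dy":-0.0359,"dz":0,"rx":0,"ry":0,"rz":0},{"dx":-0.102,"dy":-0.0718,"dz":0,"rx":0,"ry":0,"rz":0},{"dx":-0.153,"dy":-0.1077,"dz":0,"rx":0,"ry":0,"rz":0},{"dx":-0.204,"dy":-0.1436,"dz":0,"rx":0,"ry":0,"rz":0},{"dx":-0.255,"dy":-0.1795,"dz":0,"rx":0,"ry":0,"rz":0}]' 1 &&
python3 -m inch '[{"dx":-0.051,"dy":-0.0359,"dz":0,"rx":0,"ry":0,"rz":0},{"dx":-0.102,"dy":-0.0718,"dz":0,"rx":0,"ry":0,"rz":0},{"dx":-0.153,"dy":-0.1077,"dz":0,"rx":0,"ry":0,"rz":0},{"dx":-0.204,"dy":-0.1436,"dz":0,"rx":0,"ry":0,"rz":0},{"dx":-0.255,"dy":-0.1795,"dz":0,"rx":0,"ry":0,"rz":0}]'
python3 -c "
from h import *
go([.576,.046,.20])"
```

```text
time: 1.05
tool_pos: [0.3734, 0.365, 0.1997]
tool_rot: [0.0, 0.195, 0.981, 0.0]
contact_force: [1.0, -0.7, -0.6]
gripper_width: 1.0
grasp_force: 0.0
time: 1.55
tool_pos: [0.5071, 0.154, 0.1998]
tool_rot: [0.0, 0.195, 0.981, 0.0]
contact_force: [0.8, 0.6, 0.2]
gripper_width: 0.998
grasp_force: 0.0
row [-0.1313 -0.0917 -0.0002] [ 0.0004  0.0006 -0.1374] mm [-105.  -73.   -0.]
```

```bash
python3 -m inch '[{"dx":-0.05,"dy":-0.035,"dz":0,"rx":0,"ry":0,"rz":-0.07},{"dx":-0.1,"dy":-0.07,"dz":0,"rx":0,"ry":0,"rz":-0.1374},{"dx":-0.1313,"dy":-0.0917,"dz":0,"rx":0,"ry":0,"rz":-0.1374},{"dx":-0.1313,"dy":-0.0917,"dz":0,"rx":0,"ry":0,"rz":-0.1374}]'
python3 - <<'E'
from h import *
i=optics.camera_info("wrist");im=optics.grab_frame("wrist");cv2.imwrite("pics/w2.png",im[:,:,::-1])
go([.576,.046,.20])
for c,s in blobs(im,65,95): p=ray("wrist",c,.102,i);print(c,s,p,inrack(p))
E
```

```text
time: 1.95
tool_pos: [0.5767, 0.0445, 0.1993]
tool_rot: [0.0, 0.096, 0.995, -0.0]
contact_force: [-0.0, 0.4, 0.3]
gripper_width: 0.999
grasp_force: 0.0
row [-0.0004 -0.0004 -0.0009] [ 0.0001 -0.0003 -0.0021] mm [-0. -0. -1.]
[257.1, 186.0] [231, 161, 53, 51, 2101] [0.57453741 0.04296699 0.102     ] (np.float64(0.05172136726096355), np.float64(-0.055393216452232094))
```

View pics/w2.png

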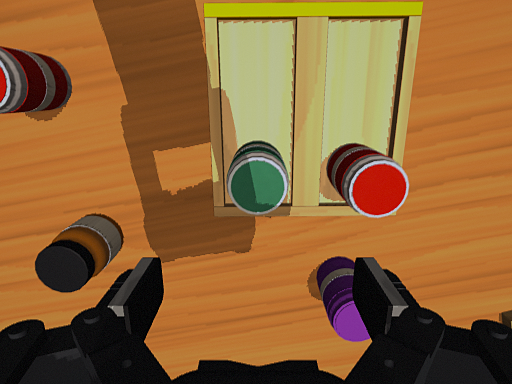

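The wrist view shows the rack square to the tool, the old green tin lid at (257,186), the red one at (378,188), and the yellow stop's outer corners at about (204,3) and (422,3). I'll check the rack pose with these.

```bash
python3 - <<'E'
from h import *
for uv in((204,3),(422,3),(205,17),(421,17),(296,17),(327,17),(215,215)): 
    p=ray("wrist",uv,.026);print(uv,p.round(4),np.round(inrack(p),4))
go([*.5*(lane(.052)+np.array([.575,.044])),.052])
E
```

```text
(204, 3) [0.4108 0.0257 0.026 ] [-0.106  -0.1028]
(422, 3) [0.4493 0.2255 0.026 ] [-0.1053  0.1007]
(205, 17) [0.4223 0.0239 0.026 ] [-0.0943 -0.1024]
(421, 17) [0.4609 0.2241 0.026 ] [-0.0936  0.1015]
(296, 17) [0.4386 0.1082 0.026 ] [-0.094  -0.0165]
(327, 17) [0.4441 0.137  0.026 ] [-0.0939  0.0127]
(215, 215) [ 0.6183 -0.0122  0.026 ] [ 0.105  -0.1014]
row [ 0.0002 -0.0023  0.1841] [ 0.0001 -0.0003 -0.0021] mm [  0.  -2. 147.]
```

```bash
python3 -m inch '[{"dx":0,"dy":-0.002,"dz":0.05,"rx":0,"ry":0,"rz":-0.002},{"dx":0,"dy":-0.002,"dz":0.1,"rx":0,"ry":0,"rz":-0.002},{"dx":0,"dy":-0.002,"dz":0.15,"rx":0,"ry":0,"rz":-0.002},{"dx":0,"dy":-0.002,"dz":0.184,"rx":0,"ry":0,"rz":-0.002},{"dx":0,"dy":-0.002,"dz":0.184,"rx":0,"ry":0,"rz":-0.002}]' 1
python3 -m inch '[{"dx":0,"dy":0,"dz":0,"rx":0,"ry":0,"rz":0},{"dx":0,"dy":0,"dz":0,"rx":0,"ry":0,"rz":0},{"dx":0,"dy":0,"dz":0,"rx":0,"ry":0,"rz":0},{"dx":0,"dy":0,"dz":0,"rx":0,"ry":0,"rz":0},{"dx":0,"dy":0,"dz":0,"rx":0,"ry":0,"rz":0}]' -1
python3 -m inch '[{"dx":0,"dy":0,"dz":0,"rx":0,"ry":0,"rz":0},{"dx":0,"dy":0,"dz":0,"rx":0,"ry":0,"rz":0}]'
python3 -c "
from h import *
print(inrack(state()['tool_pos']));go([*lane(-.062,-.054),.064])"
```

```text
time: 2.5
tool_pos: [0.5701, 0.0478, 0.0471]
tool_rot: [-0.005, 0.091, 0.996, -0.0]
contact_force: [-0.8, 0.4, -0.5]
gripper_width: 1.002
grasp_force: 0.0
time: 3.0
tool_pos: [0.5777, 0.0461, 0.0564]
tool_rot: [0.003, 0.092, 0.996, -0.0]
contact_force: [-0.3, -0.9, 7.2]
gripper_width: 0.593
grasp_force: 59.4
time: 3.2
tool_pos: [0.5777, 0.0461, 0.0564]
tool_rot: [0.003, 0.092, 0.996, -0.0]
contact_force: [-0.4, -0.2, 7.2]
gripper_width: 0.596
grasp_force: 59.4
(np.float64(0.05427170435870021), np.float64(-0.05175832629923234))
row [ 0.1453 -0.0023 -0.0104] [0.0002 0.0044 0.0022] mm [116.  -2.  -8.]
```

```bash
python3 -m inch '[{"dx":0,"dy":0,"dz":-0.015,"rx":0,"ry":0,"rz":0},{"dx":0.036,"dy":-0.0005,"dz":-0.015,"rx":0,"ry":0,"rz":0},{"dx":0.072,"dy":-0.001,"dz":-0.015,"rx":0,"ry":0,"rz":0},{"dx":0.108,"dy":-0.0015,"dz":-0.015,"rx":0,"ry":0,"rz":0},{"dx":0.144,"dy":-0.002,"dz":-0.015,"rx":0,"ry":0,"rz":0}]' -1
python3 -m inch '[{"dx":0,"dy":0,"dz":0,"rx":0,"ry":0,"rz":0},{"dx":0,"dy":0,"dz":0,"rx":0,"ry":0,"rz":0}]'
python3 -c "
from h import *
print(inrack(state()['tool_pos']));go([*lane(-.062,-.054),.055])"
```

```text
time: 3.7
tool_pos: [0.4602, 0.0661, 0.0648]
tool_rot: [0.0, 0.092, 0.996, 0.0]
contact_force: [-0.5, 0.6, -2.7]
gripper_width: 0.595
grasp_force: 58.3
time: 3.9
tool_pos: [0.4616, 0.066, 0.065]
tool_rot: [0.001, 0.092, 0.996, 0.0]
contact_force: [0.8, -0.7, -2.6]
gripper_width: 0.587
grasp_force: 58.1
(np.float64(-0.06349797947697926), np.float64(-0.05375678605769869))
row [-0.0018 -0.0003  0.0125] [0.0003 0.0012 0.0022] mm [-1. -0. 10.]
```

```bash
python3 -m inch '[{"dx":0,"dy":0,"dz":0.004,"rx":0,"ry":0,"rz":0},{"dx":0,"dy":0,"dz":0.008,"rx":0,"ry":0,"rz":0},{"dx":0,"dy":0,"dz":0.0115,"rx":0,"ry":0,"rz":0},{"dx":0,"dy":0,"dz":0.0115,"rx":0,"ry":0,"rz":0},{"dx":0,"dy":0,"dz":0.0115,"rx":0,"ry":0,"rz":0}]'
python3 -m inch '[{"dx":0,"dy":0,"dz":0,"rx":0,"ry":0,"rz":0},{"dx":0,"dy":0,"dz":0,"rx":0,"ry":0,"rz":0},{"dx":0,"dy":0,"dz":0,"rx":0,"ry":0,"rz":0},{"dx":0,"dy":0,"dz":0,"rx":0,"ry":0,"rz":0},{"dx":0,"dy":0,"dz":0,"rx":0,"ry":0,"rz":0}]' 1
python3 -m inch '[{"dx":0,"dy":0,"dz":-0.05,"rx":0,"ry":0,"rz":0},{"dx":0,"dy":0,"dz":-0.1,"rx":0,"ry":0,"rz":0},{"dx":0,"dy":0,"dz":-0.15,"rx":0,"ry":0,"rz":0},{"dx":0,"dy":0,"dz":-0.19,"rx":0,"ry":0,"rz":0},{"dx":0,"dy":0,"dz":-0.19,"rx":0,"ry":0,"rz":0}]'
python3 - <<'E'
from h import *
for c in("top","wrist"):
  i=optics.camera_info(c);im=optics.grab_frame(c)
  for q,s in blobs(im,65,95):
    for z in(.09,.102): p=ray(c,q,z,i);print(c,q,s,p.round(4),np.round(inrack(p),4))
  for q,s in blobs(im,173,180)+blobs(im,0,3,150): print("red",q,s[4],ray(c,q,.09,i))
go([.496,-.335,.21])
E
```

```text
time: 4.4
tool_pos: [0.4644, 0.0653, 0.0574]
tool_rot: [0.003, 0.092, 0.996, -0.0]
contact_force: [0.7, -1.3, 4.8]
gripper_width: 0.589
grasp_force: 60.3
time: 4.9
tool_pos: [0.4611, 0.0658, 0.0547]
tool_rot: [-0.0, 0.092, 0.996, -0.0]
contact_force: [0.5, 0.1, -0.5]
gripper_width: 0.999
grasp_force: 0.0
time: 5.4
tool_pos: [0.4644, 0.0658, 0.2132]
tool_rot: [0.005, 0.092, 0.996, 0.0]
contact_force: [0.1, -0.0, 0.5]
gripper_width: 1.002
grasp_force: 0.0
top [414.3, 240.9] [405, 231, 20, 21, 322] [ 0.4969 -0.3353  0.09  ] [ 0.0456 -0.4415]
top [414.3, 240.9] [405, 231, 20, 21, 322] [ 0.4963 -0.3307  0.102 ] [ 0.0442 -0.4371]
red [180.3, 189.0] 315 [0.60077366 0.15078568 0.09      ]
red [330.0, 265.2] 342 [ 0.44609203 -0.16095819  0.09      ]
wrist [256.5, 185.9] [231, 162, 52, 49, 1931] [0.4675 0.0626 0.09  ] [-0.0571 -0.056 ]
wrist [256.5, 185.9] [231, 162, 52, 49, 1931] [0.4642 0.0632 0.102 ] [-0.0605 -0.056 ]
red [76.4, 176.6] 350 [ 0.42845713 -0.09852511  0.09      ]
red [55.0, 186.1] 647 [ 0.4334579  -0.12119986  0.09      ]
red [19.1, 206.1] 1533 [ 0.44587646 -0.16181469  0.09      ]
red [336.7, 246.2] 259 [0.5425656  0.12888379 0.09      ]
red [340.5, 264.1] 376 [0.56300215 0.1304441  0.09      ]
red [347.9, 300.1] 438 [0.60646738 0.13351758 0.09      ]
row [-0.1337 -0.4847 -0.0029] [0.0002 0.001  0.002 ] mm [-107. -388.   -2.]
```

```bash
python3 -m inch '[{"dx":-0.0165,"dy":-0.06,"dz":0,"rx":0,"ry":0,"rz":0},{"dx":-0.033,"dy":-0.12,"dz":0,"rx":0,"ry":0,"rz":0},{"dx":-0.0495,"dy":-0.18,"dz":0,"rx":0,"ry":0,"rz":0},{"dx":-0.066,"dy":-0.24,"dz":0,"rx":0,"ry":0,"rz":0},{"dx":-0.08,"dy":-0.29,"dz":0,"rx":0,"ry":0,"rz":0}]' 1
python3 -m inch '[{"dx":-0.0165,"dy":-0.06,"dz":0,"rx":0,"ry":0,"rz":0},{"dx":-0.033,"dy":-0.12,"dz":0,"rx":0,"ry":0,"rz":0},{"dx":-0.0495,"dy":-0.18,"dz":0,"rx":0,"ry":0,"rz":0},{"dx":-0.0537,"dy":-0.1947,"dz":0,"rx":0,"ry":0,"rz":0},{"dx":-0.0537,"dy":-0.1947,"dz":0,"rx":0,"ry":0,"rz":0}]'
python3 - <<'E'
from h import *
i=optics.camera_info("wrist");im=optics.grab_frame("wrist");cv2.imwrite("pics/w3.png",im[:,:,::-1])
for q,s in blobs(im,65,95): p=ray("wrist",q,.09,i);print(q,s,p);s[4]>1000 and go([p[0],p[1],.04])
E
```

```text
time: 6.0
tool_pos: [0.4805, -0.1758, 0.2043]
tool_rot: [-0.002, 0.092, 0.996, 0.001]
contact_force: [1.7, 0.7, -0.3]
gripper_width: 1.001
grasp_force: 0.0
time: 6.5
tool_pos: [0.4944, -0.3357, 0.2042]
tool_rot: [-0.002, 0.093, 0.996, 0.001]
contact_force: [0.4, 0.1, 0.4]
gripper_width: 0.999
grasp_force: 0.0
[256.4, 185.7] [232, 162, 50, 48, 1868] [ 0.49604129 -0.33829381  0.09      ]
row [-0.0032 -0.0052  0.2058] [ 0.0018 -0.0023  0.0014] mm [ -3.  -4. 165.]
```

View pics/w3.png

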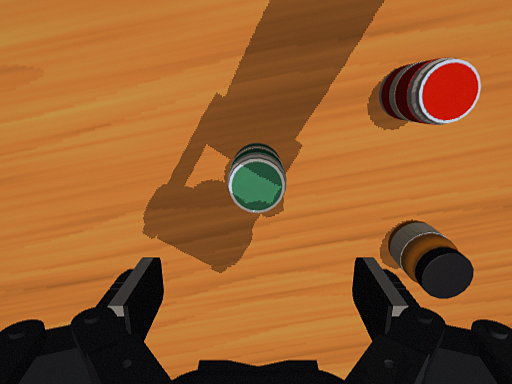

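The green lid is at (256,186), centred under the tool, with the red tin and jar well clear.

```bash
python3 -m inch '[{"dx":-0.002,"dy":-0.003,"dz":0.055,"rx":0,"ry":0,"rz":0},{"dx":-0.002,"dy":-0.003,"dz":0.11,"rx":0,"ry":0,"rz":0},{"dx":-0.002,"dy":-0.003,"dz":0.165,"rx":0,"ry":0,"rz":0},{"dx":-0.002,"dy":-0.003,"dz":0.205,"rx":0,"ry":0,"rz":0},{"dx":-0.002,"dy":-0.003,"dz":0.205,"rx":0,"ry":0,"rz":0}]' 1
python3 -m inch '[{"dx":0,"dy":0,"dz":0,"rx":0,"ry":0,"rz":0},{"dx":0,"dy":0,"dz":0,"rx":0,"ry":0,"rz":0},{"dx":0,"dy":0,"dz":0,"rx":0,"ry":0,"rz":0},{"dx":0,"dy":0,"dz":0,"rx":0,"ry":0,"rz":0},{"dx":0,"dy":0,"dz":0,"rx":0,"ry":0,"rz":0}]' -1
python3 -m inch '[{"dx":0,"dy":0,"dz":0,"rx":0,"ry":0,"rz":0},{"dx":0,"dy":0,"dz":0,"rx":0,"ry":0,"rz":0}]'
python3 -m inch '[{"dx":0,"dy":0,"dz":-0.05,"rx":0,"ry":0,"rz":0},{"dx":0,"dy":0,"dz":-0.1,"rx":0,"ry":0,"rz":0},{"dx":0,"dy":0,"dz":-0.15,"rx":0,"ry":0,"rz":0},{"dx":0,"dy":0,"dz":-0.2,"rx":0,"ry":0,"rz":0},{"dx":0,"dy":0,"dz":-0.2,"rx":0,"ry":0,"rz":0}]'
python3 -m inch '[{"dx":0,"dy":0,"dz":0,"rx":0,"ry":0,"rz":0},{"dx":0,"dy":0,"dz":0,"rx":0,"ry":0,"rz":0}]'
python3 -c "
from h import *
go([*lane(.030,-.054),.20])"
```

```text
time: 7.05
tool_pos: [0.4929, -0.3319, 0.0364]
tool_rot: [-0.005, 0.091, 0.996, 0.004]
contact_force: [-0.1, 0.4, -0.4]
gripper_width: 0.996
grasp_force: 0.0
time: 7.55
tool_pos: [0.4992, -0.3387, 0.0469]
tool_rot: [0.003, 0.092, 0.996, -0.001]
contact_force: [1.1, 2.5, 6.8]
gripper_width: 0.574
grasp_force: 62.0
time: 7.75
tool_pos: [0.4992, -0.3388, 0.0469]
tool_rot: [0.003, 0.092, 0.996, -0.001]
contact_force: [0.2, 2.5, 6.2]
gripper_width: 0.575
grasp_force: 62.0
time: 8.25
tool_pos: [0.5, -0.3405, 0.2124]
tool_rot: [0.006, 0.092, 0.996, -0.005]
contact_force: [1.0, -0.9, -0.4]
gripper_width: 0.576
grasp_force: 61.7
time: 8.45
tool_pos: [0.4959, -0.337, 0.2012]
tool_rot: [-0.001, 0.092, 0.996, 0.001]
contact_force: [-0.5, 0.0, -2.6]
gripper_width: 0.578
grasp_force: 61.6
row [0.0173 0.4867 0.0022] [ 0.0009 -0.0017  0.002 ] mm [ 14. 389.   2.]
```

```bash
python3 -m inch '[{"dx":0.002,"dy":0.055,"dz":0,"rx":0,"ry":0,"rz":0},{"dx":0.004,"dy":0.11,"dz":0,"rx":0,"ry":0,"rz":0},{"dx":0.006,"dy":0.165,"dz":0,"rx":0,"ry":0,"rz":0},{"dx":0.008,"dy":0.22,"dz":0,"rx":0,"ry":0,"rz":0},{"dx":0.01,"dy":0.27,"dz":0,"rx":0,"ry":0,"rz":0}]' -1
python3 -m inch '[{"dx":0.002,"dy":0.055,"dz":0,"rx":0,"ry":0,"rz":0},{"dx":0.004,"dy":0.11,"dz":0,"rx":0,"ry":0,"rz":0},{"dx":0.006,"dy":0.165,"dz":0,"rx":0,"ry":0,"rz":0},{"dx":0.0073,"dy":0.2,"dz":0,"rx":0,"ry":0,"rz":0},{"dx":0.0073,"dy":0.2167,"dz":0,"rx":0,"ry":0,"rz":0}]'
python3 -m inch '[{"dx":0,"dy":0,"dz":0,"rx":0,"ry":0,"rz":0},{"dx":0,"dy":0,"dz":0,"rx":0,"ry":0,"rz":0}]'
python3 - <<'E'
from h import *
print(inrack(state()['tool_pos']));go([*lane(.030,-.054),.062])
i=optics.camera_info("wrist");im=optics.grab_frame("wrist");cv2.imwrite("pics/w4.png",im[:,:,::-1])
E
```

```text
time: 8.95
tool_pos: [0.5271, -0.1214, 0.2002]
tool_rot: [-0.002, 0.092, 0.996, 0.001]
contact_force: [0.1, 0.1, -2.3]
gripper_width: 0.578
grasp_force: 61.8
time: 9.45
tool_pos: [0.5529, 0.0502, 0.2003]
tool_rot: [-0.002, 0.09, 0.996, 0.0]
contact_force: [0.1, -0.3, -1.6]
gripper_width: 0.58
grasp_force: 61.8
time: 9.65
tool_pos: [0.5537, 0.0469, 0.2018]
tool_rot: [-0.001, 0.092, 0.996, -0.0]
contact_force: [-0.7, 0.1, -1.8]
gripper_width: 0.577
grasp_force: 61.8
(np.float64(0.03055090675931399), np.float64(-0.0553591387636889))
row [0.0003 0.0019 0.1747] [-0.0008 -0.0013  0.0018] mm [  0.   2. 140.]
```

View pics/w4.png

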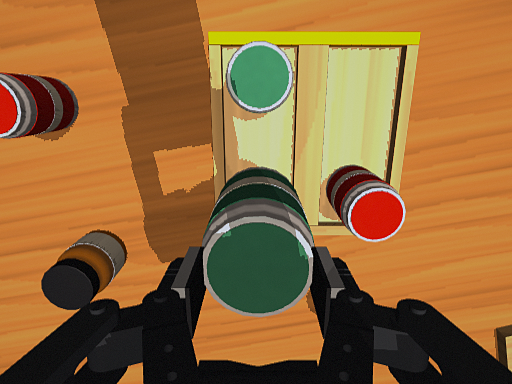

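The old tin (260,76) stands close behind the yellow stop; the new tin hangs over the lane behind it. Lowering it.

```bash
python3 -m inch '[{"dx":0,"dy":0.002,"dz":0.05,"rx":0,"ry":0,"rz":0},{"dx":0,"dy":0.002,"dz":0.1,"rx":0,"ry":0,"rz":0},{"dx":0,"dy":0.002,"dz":0.14,"rx":0,"ry":0,"rz":0},{"dx":0,"dy":0.002,"dz":0.155,"rx":0,"ry":0,"rz":0},{"dx":0,"dy":0.002,"dz":0.155,"rx":0,"ry":0,"rz":0}]'
python3 -m inch '[{"dx":0,"dy":0,"dz":0.008,"rx":0,"ry":0,"rz":0},{"dx":0,"dy":0,"dz":0.016,"rx":0,"ry":0,"rz":0},{"dx":0,"dy":0,"dz":0.021,"rx":0,"ry":0,"rz":0},{"dx":0,"dy":0,"dz":0.025,"rx":0,"ry":0,"rz":0},{"dx":0,"dy":0,"dz":0.025,"rx":0,"ry":0,"rz":0}]'
python3 -m inch '[{"dx":0,"dy":0,"dz":0,"rx":0,"ry":0,"rz":0}]'
```

```text
time: 10.2
tool_pos: [0.5529, 0.0483, 0.0768]
tool_rot: [-0.002, 0.093, 0.996, -0.0]
contact_force: [-0.5, 0.4, -1.9]
gripper_width: 0.576
grasp_force: 61.8
time: 10.7
tool_pos: [0.5548, 0.0493, 0.0592]
tool_rot: [0.0, 0.092, 0.996, 0.0]
contact_force: [-0.3, 0.6, -1.6]
gripper_width: 0.58
grasp_force: 61.8
time: 10.8
tool_pos: [0.5548, 0.0493, 0.0592]
tool_rot: [0.0, 0.092, 0.996, -0.0]
contact_force: [-0.5, -0.3, -2.3]
gripper_width: 0.575
grasp_force: 61.8
```

```bash
python3 -m inch '[{"dx":0,"dy":0,"dz":0.0015,"rx":0,"ry":0,"rz":0},{"dx":0,"dy":0,"dz":0.003,"rx":0,"ry":0,"rz":0},{"dx":0,"dy":0,"dz":0.003,"rx":0,"ry":0,"rz":0}]'
```

```text
time: 11.1
tool_pos: [0.5559, 0.0492, 0.0592]
tool_rot: [0.001, 0.092, 0.996, -0.0]
contact_force: [-2.3, 0.3, 7.8]
gripper_width: 0.575
grasp_force: 63.6
```

Contact with the floor. Releasing and rising.

```bash
python3 -m inch '[{"dx":0,"dy":0,"dz":0,"rx":0,"ry":0,"rz":0},{"dx":0,"dy":0,"dz":0,"rx":0,"ry":0,"rz":0},{"dx":0,"dy":0,"dz":0,"rx":0,"ry":0,"rz":0},{"dx":0,"dy":0,"dz":0,"rx":0,"ry":0,"rz":0},{"dx":0,"dy":0,"dz":0,"rx":0,"ry":0,"rz":0}]' 1
python3 -m inch '[{"dx":0,"dy":0,"dz":-0.04,"rx":0,"ry":0,"rz":0},{"dx":0,"dy":0,"dz":-0.09,"rx":0,"ry":0,"rz":0},{"dx":0,"dy":0,"dz":-0.14,"rx":0,"ry":0,"rz":0},{"dx":0,"dy":0,"dz":-0.19,"rx":0,"ry":0,"rz":0},{"dx":0,"dy":0,"dz":-0.2,"rx":0,"ry":0,"rz":0}]'
python3 -m inch '[{"dx":0,"dy":0,"dz":0,"rx":0,"ry":0,"rz":0},{"dx":0,"dy":0,"dz":0,"rx":0,"ry":0,"rz":0}]'
python3 - <<'E'
from h import *
i=optics.camera_info("wrist");im=optics.grab_frame("wrist");cv2.imwrite("pics/w5.png",im[:,:,::-1])
for q,s in blobs(im,65,95): p=ray("wrist",q,.102,i);print(q,s,np.round(inrack(p),4))
E
```

```text
time: 11.6
tool_pos: [0.5544, 0.0493, 0.0564]
tool_rot: [-0.0, 0.092, 0.996, -0.0]
contact_force: [-0.1, -0.1, 0.6]
gripper_width: 1.001
grasp_force: 0.0
time: 12.1
tool_pos: [0.5576, 0.0492, 0.2233]
tool_rot: [0.005, 0.092, 0.996, 0.0]
contact_force: [-0.1, -0.1, 0.9]
gripper_width: 1.0
grasp_force: 0.0
time: 12.3
tool_pos: [0.5538, 0.0493, 0.215]
tool_rot: [-0.001, 0.092, 0.996, -0.0]
contact_force: [0.2, 0.3, -0.3]
gripper_width: 1.0
grasp_force: 0.0
[256.2, 77.4] [229, 49, 55, 58, 2546] [-0.0599 -0.0559]
[258.1, 183.0] [233, 159, 51, 49, 1900] [ 0.0296 -0.054 ]
```

View pics/w5.png

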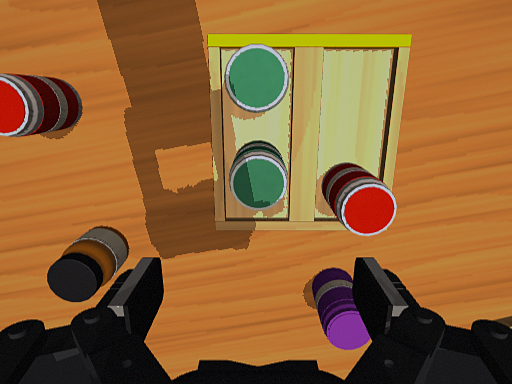

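Both green tins stand upright in the lane: the old one (256,77) by the stop, about 6 mm off it, and the new one (258,183) behind. Nothing else was moved.

```bash
python3 -c "
from plant import ticket
print(ticket.job_done())"
```

```text
the job is handed in; nothing more can be done
None
```

The job is handed in: the old green tin stands upright about 6 mm behind the yellow front stop with the new green tin upright behind it in the same lane, and the red tins and amber jar were left alone.

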